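Reset the humidor's tripped cutout at the cigar roller's bench

TASK

The grey thermal cutout that feeds the humidor has tripped: its red lever stands midway and its flag shows orange. Reset it: push the red lever fully off, firmly home against its stop so that the flag turns green, then throw it fully on against the other stop, and let go. Never press on the cutout with more than 15 N, do not move the blue neighbour's lever, and leave the cup, the bottle and the tin where they stand.

Things in the scene. Friction and masses are not known exactly. Their poses are not given: they have to be found in the camera images.
- cutout: grey metal enclosure fixed to the bench, 130 (x) x 80 (y) x 50 (z) mm; origin at the centre of its underside, z up. Its x axis points to the ON end (green dot), -x to the OFF end (red dot; flag window 8 x 14 mm, orange tripped, green reset). The red lever swings in its x-z plane on a pivot at (0, 0, 45 mm). Apart from the lever nothing stands more than 4 mm above its top
- lever (a joint): angle of the red lever, rad: 0 upright, + leaning to the cutout's +x (ON), - to -x (OFF). Tripped: near 0, blocked at about +0.2. To OFF: easy to between -0.1 and -0.5, then a steady load of 0.38 N m (7.6 N at 50 mm from the pivot) for 0.16 rad more, to a firm, slightly springy stop whose place varies (-0.26 to -0.68). To ON once reset: easy to +0.46, then 0.28 N m to a firm stop at about +0.58
- lever_tip (a point): middle of the outer end of the red lever, 85 mm from its pivot. The lever is a paddle 12 mm thick (along the cutout's x when upright), 24 mm wide (y); it stays where it is left (friction 0.08 N m). The cutout is reset only within 0.02 rad of the off stop; pushed less far, the lever stays blocked at about +0.2. It counts as on above +0.51 rad
- neighbour: blue enclosure of the same size, form and axes as the cutout, fixed to the bench; switched on, with a black lever, to be left alone
- neighbour_lever (a joint): angle of the neighbour's black lever, rad, same sense as the red one; it stands on at about +0.56 and moves easily (0.08 N m)
- cup: white porcelain cup, 60 mm across the rim, 55 mm high, loose; origin at the centre of its underside
- bottle: clear bottle with a blue cap, 64 mm across, 170 mm high, loose; origin at the centre of its underside
- tin: yellow tin, 72 mm across, 100 mm high, loose; origin at the centre of its underside
There are look-alikes about, which are no part of the job. Several things have the shape of the cutout; the one meant has the colours described above.

How it is judged (in metres and radians):
On the way, in this order (a step that is already met when the one before it is completed fails the run):
1. the red lever has been pushed off (short of its stop it does not reset, and cannot be thrown on) (value of joint lever below -0.22 rad), for 0.1 s.
2. the red lever has been thrown fully on (value of joint lever above 0.51 rad), for 0.2 s.
At the end, for the whole second after the job is handed in: the red lever rests on (above +0.51 rad) and the neighbour's lever is still on (above +0.5 rad) (value of joint lever above 0.51 rad and velocity of joint lever between -0.05 and 0.05 rad/s and value of joint neighbour_lever above 0.5 rad); the robot touches nothing.
It fails at once if the robot pressed on the cutout or its lever with more than 15 N (contact force between any of the fingers, the arm and cutout above 15 N).
It fails at once if the neighbour's lever was moved (value of joint neighbour_lever below 0.48 rad).
It fails at once if the cup, the bottle or the tin was moved more than 15 mm or tipped (distance of any of cup, bottle, tin from where it was at the start of the episode above 0.015 m or angle between any of cup, bottle, tin's own z axis and vertical above 0.3 rad).
It also fails if it takes over 72 s, if anything falls off the work surface, if the arm or the gripper's body presses on something with over 40 N, if the wrist force passes 120 N, or if a joint passes its speed limit or range.

ROBOT

A 6-joint arm with a two-finger parallel gripper is mounted at the origin on the work surface. World frame = base frame: x ahead of the robot, y to its left, z up, the work surface at z = 0. Lengths are in m, angles in degrees, forces in N, time in s.
With the tool pointing down it reaches from about 0.375 to 0.9 m from the base axis. Payload 3.1 kg.
Tool frame: the origin (TCP) lies at the very end of the fingers, on their centre line; the grasp point (between the pads) lies 19 mm behind it; z points along the fingers, x is the direction in which the jaws open and shut, and the axes are right-handed (so a half turn about z gives the same grasp; the last joint's range is limited). The gripper opens to 87 mm and grips with 3 to 60 N. Pads are 19 mm wide; open, the fingers measure 117 mm over their backs; the gripper's body (75 mm by 190 mm) begins 51 mm behind the grasp point.
Start: joints at [-79.211, 30.224, 82.088, -0, 67.689, -10.227], TCP at [0.224, -0.583, 0.189] pointing down, gripper open.
Joint ranges: [-176.69, 176.69], [-43.24, 126.21], [12.49, 139.97], [-82, 262], [0, 151.66], [-163.58, 163.58]. Speed limits (degrees/s): [159.86, 159.86, 180, 180, 180, 180].

INTERFACE

Orientations are given as a 3x3 rotation matrix whose columns are the frame's x, y, z axes.
In Python, from rig import bot gives the robot as it stands.
- The arm moves only by the tool arm_command, never from a script. Its argument "plan" is a list of rows, each an object of numbers: "claw": the opening, from 0 (shut) to 1 (fully open); "dx", "dy", "dz": the shift along the tool's x, y, z in cm; "twist": the turn about the tool's z in degrees. A call has 1 to 8 rows; each row is the pose to reach, as a shift and turn from the pose measured when the call began, along the tool's axes at that moment; what a row does not reach only later rows make up. A row lasts 1/12 s, in which the tool goes at most 41.7 mm and 7.16 degrees, less where a joint would pass 70% of its speed; a pose out of reach is approached as far as the arm can. A call with a gripper value outside its range is refused whole. The fingers move at their own pace and stop on an object; the grip force is fixed at half the most. Time passes only in rows, so rows that repeat a pose let the fingers close. It gives the time, the measured TCP pose, the force and the opening at its end, in the units of the state.
- bot.read_state(): the state, without advancing time (a new reading comes with each control period).
- bot.capture(name): name is "scene" or "top"; returns the picture (400x640x3 uint8, red, green, blue); there is no depth.
- bot.calibration(name): a dict with "intrinsics" (3x3 intrinsics, pixels), "rvec" (rotation vector, rad) and "tvec" (3), from world to camera coordinates, as OpenCV has them. Camera axes: x right, y down, z forward; pixel columns grow to the right and rows downward; lengths in m; the calibration is good to about 2 mm. A picture is of the moment at which its call begins. calibration takes no time and is no camera call.
- bot.hand_in(): hands the job in, once; it reports no verdict.
The state is a dict: "time_s": time; "joint_positions": joint angles; "qvel": joint speeds; "tau": joint torques, N m; "position": TCP position; "tcp_rot": TCP orientation; "force": force on the tool from outside, world axes, zero at the start; "moment": the same for the moment, N m; "opening": opening from 0.0 (shut) to 1.0 (fully open).
Only numpy, scipy, OpenCV 4.12 (cv2) and the standard library are available. Lean on these libraries where they do the work, as an engineer would, in place of code of your own. Each camera call takes 0.05 s, during which the arm holds its last target.

## Working session

There is one attempt and no reset: what is moved stays moved. The work goes in short steps, Python scripts to look and compute and a tool call to move; the robot and the scene stay as the last step left them, time stands still between calls to the robot, and variables do not carry over. Pictures are saved under pics/ and viewed, and the job is handed in when it is done.

Besides the shell and the picture viewer there is one more tool, called after "Call:" as a command line: name --argument value ..., lists and objects as JSON in quotes. arm_command: Moves the arm, as the interface text tells. Its arguments: {"type":"object","properties":{"plan":{"type":"array"}},"required":["plan"]}

```bash
mkdir -p pics; ls
python3 - <<'E'
from rig import bot
import cv2
s=bot.read_state();print(s)
for n in("scene","top"):
    im=bot.capture(n);cv2.imwrite(f"pics/{n}0.png",im[:,:,::-1]);c=bot.calibration(n);print(n,c)
E
```

```text
pics
{'time_s': 0.0, 'joint_positions': array([-7.92127210e+01,  3.02796587e+01,  8.21564986e+01, -1.03151582e-04,
        6.76882504e+01, -1.02294961e+01]), 'qvel': array([-0.05905734, -0.02720346, -0.09282148,  0.12771867,  0.05117651,
        0.01589877]), 'tau': array([ 1.14315571e-03, -4.40041852e+01, -1.76590669e+01,  6.34805532e-02,
        5.80442918e-02, -1.44177684e-04]), 'position': array([ 0.22400302, -0.58262083,  0.18836366]), 'tcp_rot': array([[ 3.58641472e-01, -9.33475296e-01, -4.08027833e-04],
       [-9.33472939e-01, -3.58641499e-01,  2.13264101e-03],
       [-2.13710341e-03, -3.83970572e-04, -9.99997643e-01]]), 'force': array([-0.58585252, -0.11424686, -0.48208348]), 'moment': array([ 0.00567266,  0.03153738, -0.03046745]), 'opening': 1.0030829632854439}
scene {'intrinsics': array([[420.00095904,   0.        , 318.36429052],
       [  0.        , 420.00095904, 196.53181198],
       [  0.        ,   0.        ,   1.        ]]), 'rvec': array([ 1.75418509,  1.96371733, -0.685396  ]), 'tvec': array([ 0.01914119, -0.35262469,  1.38947022])}
top {'intrinsics': array([[502.41390252,   0.        , 327.41898061],
       [  0.        , 502.41390252, 194.22898195],
       [  0.        ,   0.        ,   1.        ]]), 'rvec': array([ 2.17086811, -2.18208877,  0.05985811]), 'tvec': array([0.06756877, 0.56515656, 1.22236218])}
```

View pics/scene0.png

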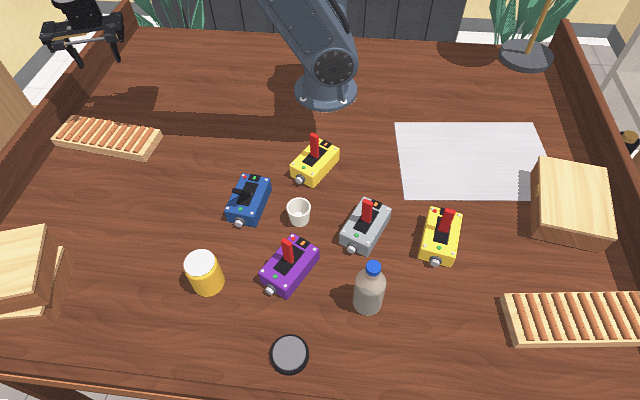

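View pics/top0.png

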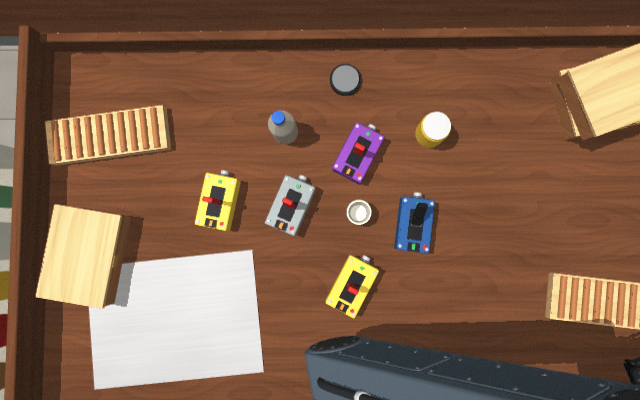

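The scene shows five cutout-shaped boxes. In the top view they are yellow (217,201), grey (291,205), purple (359,152), yellow (353,286) and blue (415,222). The grey one with the red lever fits the description, so I'll confirm it in an enlarged crop.

Run:
```python
import cv2
a=cv2.imread("pics/top0.png")[165:245,250:350];b=cv2.imread("pics/scene0.png")[185:265,325:425]
cv2.imwrite("pics/c0.png",cv2.resize(a,None,fx=7,fy=7,interpolation=cv2.INTER_CUBIC))
cv2.imwrite("pics/c1.png",cv2.resize(b,None,fx=7,fy=7,interpolation=cv2.INTER_CUBIC))
```

```text
(no output)
```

View pics/c0.png

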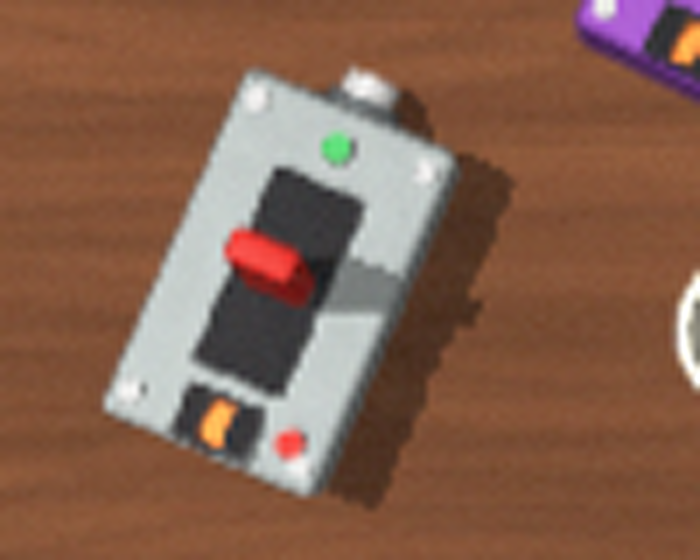

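View pics/c1.png

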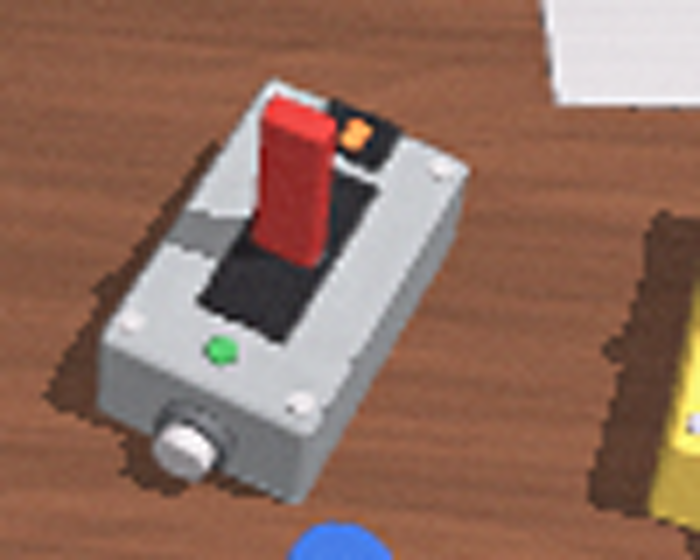

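```bash
cat > h.py <<'E'
import numpy as np,cv2
from rig import bot
def ray(n,uv,z):
    c=bot.calibration(n);R=cv2.Rodrigues(np.array(c["rvec"]))[0];t=np.array(c["tvec"])
    K=c["intrinsics"];d=R.T@np.linalg.solve(K,[uv[0],uv[1],1.]);C=-R.T@t
    return C+d*(z-C[2])/d[2]
def proj(n,P):
    c=bot.calibration(n);return cv2.projectPoints(np.array(P,float).reshape(-1,3),np.array(c["rvec"]),np.array(c["tvec"]),c["intrinsics"],None)[0].reshape(-1,2)
E
python3 - <<'E'
from h import *
from scipy.optimize import least_squares
f=lambda p,o:(np.array(p,float)+.5)/7-.5+np.array(o)
T=f([(250,72),(455,155),(315,493),(107,405)],(250,165)) # ON-left.. 
S=f([(100,335),(300,437),(470,168),(275,80)],(325,185))
print([ray("top",p,.05).round(4) for p in T]);print([ray("scene",p,.05).round(4) for p in S])
q=np.array([ray("top",p,.05) for p in T]);s=np.array([ray("scene",p,.05) for p in S])
for a,ons in((q,(0,1)),(s,(0,1))):
    on=(a[0]+a[1])/2;of=(a[2]+a[3])/2;v=on-of;print(a.mean(0),np.linalg.norm(v),np.degrees(np.arctan2(v[1],v[0])),np.linalg.norm(a[0]-a[1]))
# objects
print("cup",ray("top",(359,211),.055),"bottle cap",ray("top",(279,118),.17),ray("scene",(374,268),.165),"tin",ray("top",(436,126),.1))
print("blue",ray("top",(416,222),.05),"blue lever tip~",ray("top",(419,205),.1))
print("lever tip top", ray("top",f((265,252),(250,165)),.13), ray("scene",f((300,112),(325,185)),.13))
E
```

```text
[array([0.6111, 0.1662, 0.05  ]), array([0.5818, 0.0952, 0.05  ]), array([0.4655, 0.1436, 0.05  ]), array([0.4961, 0.2154, 0.05  ])]
[array([0.5836, 0.0993, 0.05  ]), array([0.616 , 0.1678, 0.05  ]), array([0.5007, 0.2217, 0.05  ]), array([0.469, 0.152, 0.05 ])]
[0.53863726 0.15510454 0.05      ] 0.1255418879410912 -22.8811080567033 0.07684632770190619
[0.54229016 0.16020536 0.05      ] 0.12668713688995578 -24.88403587582901 0.07582867522454675
cup [ 0.52227417 -0.01148887  0.055     ] bottle cap [0.72386495 0.16814544 0.17      ] [0.73057844 0.17692943 0.165     ] tin [ 0.71777709 -0.19053851  0.1       ]
blue [ 0.49535396 -0.1481357   0.05      ] blue lever tip~ [ 0.53366522 -0.14778486  0.1       ]
lever tip top [0.54378494 0.15318704 0.13      ] [0.54362365 0.15833156 0.13      ]
```

The crop confirms the grey cutout: orange flag and red dot at the lower end (OFF), green dot at the upper end (ON). It sits at about (0.540, 0.157) with yaw about -24°. I'll keep the lever between the partly open fingers and push it with either finger.

Call:
arm_command --plan '[{"dz":-4,"claw":0.7},{"dz":-7,"claw":0.7},{"dx":-4,"dy":-4,"dz":-8,"twist":-7,"claw":0.7},{"dx":-7,"dy":-7,"dz":-8,"twist":-14,"claw":0.7},{"dx":-10,"dy":-10,"dz":-8,"twist":-21,"claw":0.7},{"dx":-13,"dy":-13,"dz":-8,"twist":-28,"claw":0.7},{"dx":-16,"dy":-16,"dz":-8,"twist":-35,"claw":0.7},{"dx":-19,"dy":-19,"dz":-8,"twist":-42,"claw":0.7}]'

```text
$.plan[0]: bad value
```

```bash
cat >> h.py <<'E'
YAW=np.radians(-24.);C0=np.array([.540,.157]);ex=np.array([np.cos(YAW),np.sin(YAW)]);ey=np.array([-ex[1],ex[0]])
def rep(tx=None,ty=0,tz=None,yaw=YAW):
    s=bot.read_state();p=s["position"];R=s["tcp_rot"]
    d=p[:2]-C0
    print("t",round(s["time_s"],2),"p",p.round(4),"cut xy mm",(1e3*d@ex).round(1),(1e3*d@ey).round(1),"yaw",np.degrees(np.arctan2(R[1,0],R[0,0])).round(1),"F cut",(s["force"][:2]@ex).round(2),(s["force"][:2]@ey).round(2),s["force"][2].round(2),"op",round(s["opening"],2))
    if tx is not None:
        w=np.r_[C0+ex*tx+ey*ty,tz]-p
        print("tool shift cm",(100*R.T@w).round(2),"twist",-(np.degrees(yaw)-np.degrees(np.arctan2(R[1,0],R[0,0]))))
E
python3 -c "
from h import *
rep(0,0,.22)"
```

```text
t 0.1 p [ 0.224  -0.5827  0.1885] cut xy mm 12.2 -804.3 yaw -69.0 F cut -0.42 -0.65 -0.24 op 1.0
tool shift cm [-57.72 -56.03  -3.02] twist -44.982206704455194
```

Call:
arm_command --plan '[{"dx":0,"dy":0,"dz":-4,"twist":0,"claw":0.7},{"dx":0,"dy":0,"dz":-7,"twist":0,"claw":0.7},{"dx":-3,"dy":-3,"dz":-8,"twist":-7,"claw":0.7},{"dx":-6,"dy":-6,"dz":-8,"twist":-14,"claw":0.7},{"dx":-9,"dy":-9,"dz":-8,"twist":-21,"claw":0.7},{"dx":-12,"dy":-12,"dz":-8,"twist":-28,"claw":0.7},{"dx":-15,"dy":-15,"dz":-8,"twist":-35,"claw":0.7},{"dx":-18,"dy":-18,"dz":-8,"twist":-42,"claw":0.7}]'

```text
time_s: 0.77
position: [0.3254, -0.3532, 0.2685]
tcp_rot: [[0.894, -0.449, -0.001], [-0.449, -0.894, 0.003], [-0.002, -0.002, -1.0]]
force: [0.9, 0.2, 0.4]
opening: 0.704
```

```bash
python3 -c "
from h import *
rep(0,0,.22)"
```

```text
t 0.77 p [ 0.3254 -0.3532  0.2685] cut xy mm 11.5 -553.4 yaw -26.7 F cut 0.75 0.51 0.38 op 0.7
tool shift cm [ -3.72 -55.21   4.98] twist -2.679651495765551
```

Call:
arm_command --plan '[{"dx":-0.3,"dy":-4,"dz":0,"twist":-2.7,"claw":0.7},{"dx":-0.5,"dy":-8,"dz":0,"twist":-2.7,"claw":0.7},{"dx":-0.8,"dy":-12,"dz":0,"twist":-2.7,"claw":0.7},{"dx":-1.1,"dy":-16,"dz":0,"twist":-2.7,"claw":0.7},{"dx":-1.3,"dy":-20,"dz":0,"twist":-2.7,"claw":0.7},{"dx":-1.6,"dy":-24,"dz":0,"twist":-2.7,"claw":0.7},{"dx":-1.9,"dy":-28,"dz":0,"twist":-2.7,"claw":0.7},{"dx":-2.1,"dy":-32,"dz":0,"twist":-2.7,"claw":0.7}]'

```text
time_s: 1.43
position: [0.4502, -0.0557, 0.2691]
tcp_rot: [[0.914, -0.407, -0.001], [-0.407, -0.914, 0.003], [-0.002, -0.002, -1.0]]
force: [0.3, -0.6, -0.1]
opening: 0.699
```

```bash
python3 -c "
from h import *
rep(0,0,.22)"
```

```text
t 1.43 p [ 0.4502 -0.0557  0.2691] cut xy mm 4.5 -230.9 yaw -24.0 F cut 0.54 -0.4 -0.14 op 0.7
tool shift cm [ -0.43 -23.08   4.96] twist 0.013404607242534894
```

Call:
arm_command --plan '[{"dx":-0.1,"dy":-4,"dz":1,"twist":0,"claw":0.7},{"dx":-0.2,"dy":-8,"dz":1,"twist":0,"claw":0.7},{"dx":-0.3,"dy":-12,"dz":2,"twist":0,"claw":0.7},{"dx":-0.4,"dy":-16,"dz":3,"twist":0,"claw":0.7},{"dx":-0.4,"dy":-20,"dz":4,"twist":0,"claw":0.7},{"dx":-0.4,"dy":-23,"dz":5,"twist":0,"claw":0.7},{"dx":-0.4,"dy":-23,"dz":5,"twist":0,"claw":0.7},{"dx":-0.4,"dy":-23,"dz":5,"twist":0,"claw":0.7}]'

```text
time_s: 2.1
position: [0.5392, 0.1575, 0.2182]
tcp_rot: [[0.915, -0.403, -0.004], [-0.403, -0.915, 0.002], [-0.005, -0.0, -1.0]]
force: [-0.8, -0.6, 0.4]
opening: 0.7
```

```bash
python3 -c "
from h import *
rep(0,0,.17)
for n in('scene','top'):
    im=bot.capture(n)[:,:,::-1]
    p=proj(n,[.54,.157,.1])[0].astype(int);print(n,p-[60,50])
    cv2.imwrite(f'pics/{n}1.png',cv2.resize(im[p[1]-50:p[1]+50,p[0]-60:p[0]+60],None,fx=5,fy=5,interpolation=2))
"
```

```text
t 2.1 p [0.5392 0.1575 0.2182] cut xy mm -0.9 0.1 yaw -23.8 F cut -0.45 -0.91 0.38 op 0.7
tool shift cm [0.11 0.02 4.82] twist 0.20414799902932046
scene [305 157]
top [227 152]
```

View pics/scene1.png

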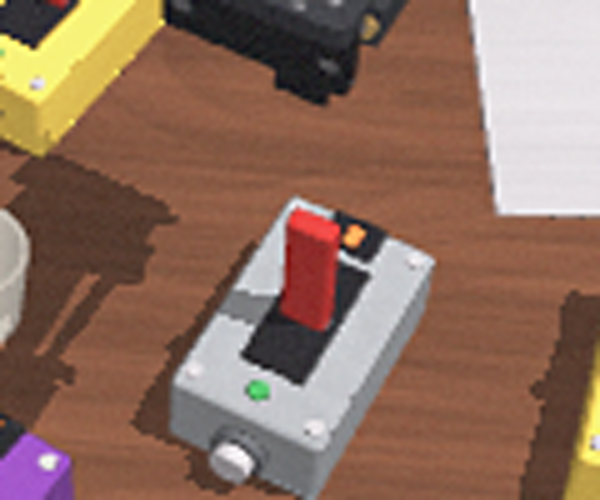

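View pics/top1.png

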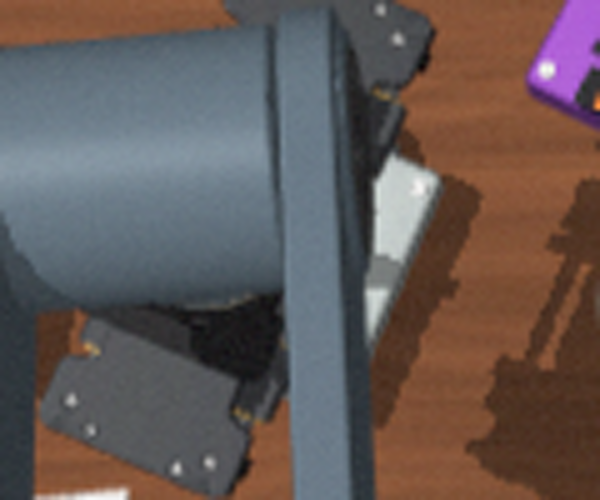

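The flag is orange and the red lever is upright. The gripper hovers over it and the jaws line up with the cutout's x axis. Now I'll go straight down to z≈0.103.

Call:
arm_command --plan '[{"dx":0.2,"dy":0,"dz":2,"twist":0,"claw":0.7},{"dx":0.2,"dy":0,"dz":4,"twist":0,"claw":0.7},{"dx":0.2,"dy":0,"dz":6,"twist":0,"claw":0.7},{"dx":0.2,"dy":0,"dz":8,"twist":0,"claw":0.7},{"dx":0.2,"dy":0,"dz":9,"twist":0,"claw":0.7},{"dx":0.2,"dy":0,"dz":10,"twist":0,"claw":0.7},{"dx":0.2,"dy":0,"dz":11,"twist":0,"claw":0.7},{"dx":0.2,"dy":0,"dz":11.5,"twist":0,"claw":0.7}]'

```text
time_s: 2.87
position: [0.5408, 0.1545, 0.1038]
tcp_rot: [[0.913, -0.407, -0.003], [-0.407, -0.913, 0.002], [-0.003, -0.001, -1.0]]
force: [0.2, 0.9, 1.2]
opening: 0.698
```

```bash
python3 -c "
from h import *
rep(0,0,.103)
for n in('scene',):
    im=bot.capture(n)[:,:,::-1]
    p=proj(n,[.54,.157,.1])[0].astype(int);print(n,p-[60,50])
    cv2.imwrite(f'pics/{n}2.png',cv2.resize(im[p[1]-50:p[1]+50,p[0]-60:p[0]+60],None,fx=5,fy=5,interpolation=2))
"
```

```text
t 2.87 p [0.5408 0.1545 0.1038] cut xy mm 1.8 -2.0 yaw -24.0 F cut -0.21 0.91 1.16 op 0.7
tool shift cm [-0.18 -0.2   0.08] twist -0.030025393531552425
scene [305 157]
```

View pics/scene2.png

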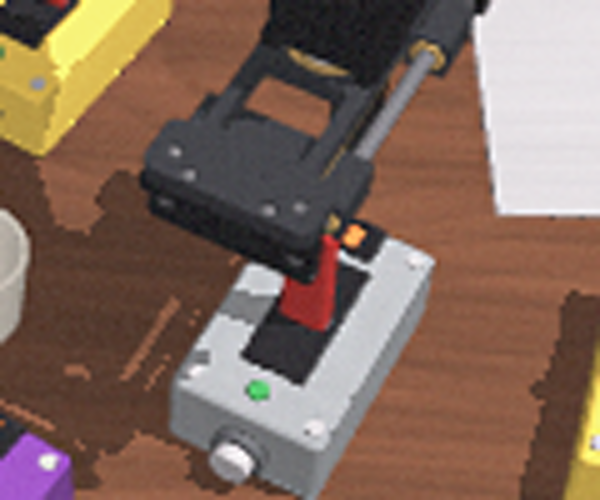

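```bash
python3 -c "
from h import *
s=bot.read_state();p=s['position'];R=s['tcp_rot']
w=.7*.087/2
for n in('scene',):
  o=np.array([305,157])
  for x in (w,w+.015):
    for y in(-.0095,.0095):
      print(x,y,((proj(n,p+R@[x,y,0])[0]-o+.5)*5).round())
"
```

```text
0.030449999999999994 -0.0095 [291. 305.]
0.030449999999999994 0.0095 [253. 288.]
0.04544999999999999 -0.0095 [275. 329.]
0.04544999999999999 0.0095 [238. 311.]
```

```bash
python3 -c "
from h import *
s=bot.read_state();p=s['position'];R=s['tcp_rot']
w=.7*.087/2
n='scene'
im=bot.capture(n)[:,:,::-1]
o=np.array([335,150])
for z in(-.01,-.015,-.02):
  for x in (w,w+.015):
    for y in(-.0095,.0095):
      print(z,x,y,((proj(n,p+R@[x,y,z])[0]-o+.5)*10).round())
cv2.imwrite('pics/s3.png',cv2.resize(im[150:210,335:415],None,fx=10,fy=10,interpolation=2))
"
```

```text
-0.01 0.030449999999999994 -0.0095 [284. 654.]
-0.01 0.030449999999999994 0.0095 [209. 620.]
-0.01 0.04544999999999999 -0.0095 [253. 702.]
-0.01 0.04544999999999999 0.0095 [178. 667.]
-0.015 0.030449999999999994 -0.0095 [286. 641.]
-0.015 0.030449999999999994 0.0095 [210. 607.]
-0.015 0.04544999999999999 -0.0095 [255. 689.]
-0.015 0.04544999999999999 0.0095 [179. 654.]
-0.02 0.030449999999999994 -0.0095 [287. 628.]
-0.02 0.030449999999999994 0.0095 [211. 594.]
-0.02 0.04544999999999999 -0.0095 [256. 676.]
-0.02 0.04544999999999999 0.0095 [180. 641.]
```

View pics/s3.png

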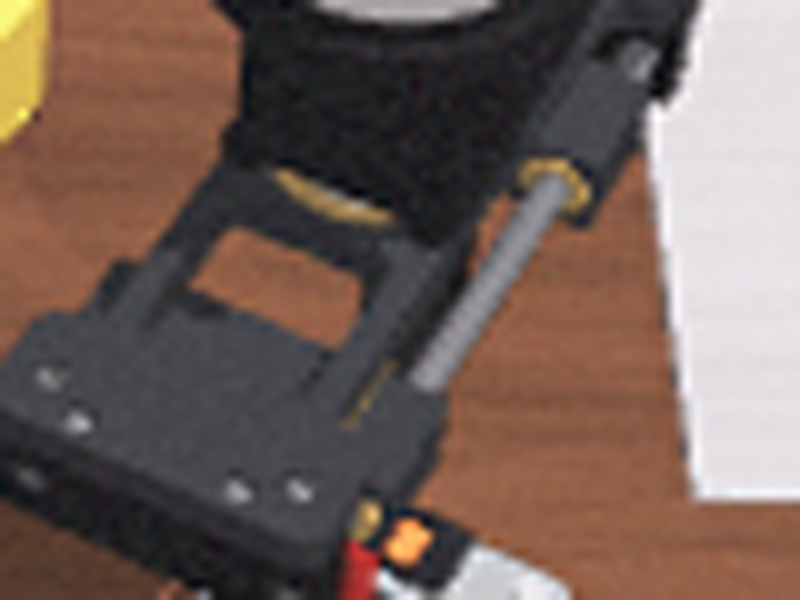

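```bash
python3 -c "
from h import *
s=bot.read_state();p=s['position'];R=s['tcp_rot']
w=.7*.087/2
n='scene'
im=bot.capture(n)[:,:,::-1]
o=np.array([325,175]);b=cv2.resize(im[175:235,325:405],None,fx=10,fy=10,interpolation=2).copy()
def q(v):return tuple(((proj(n,p+R@np.array(v))[0]-o+.5)*10).round().astype(int).tolist())
for sx,c in((1,(0,255,0)),(-1,(255,255,0))):
  for z in(0,-.05):
    cv2.polylines(b,[np.array([q((sx*w,-.0095,z)),q((sx*w,.0095,z)),q((sx*(w+.015),.0095,z)),q((sx*(w+.015),-.0095,z))])],True,c,1)
cv2.imwrite('pics/s4.png',b)
im=bot.capture('top')[:,:,::-1]
cv2.imwrite('pics/t4.png',cv2.resize(im[150:260,230:360],None,fx=5,fy=5,interpolation=2))
"
```

```text
(no output)
```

View pics/s4.png

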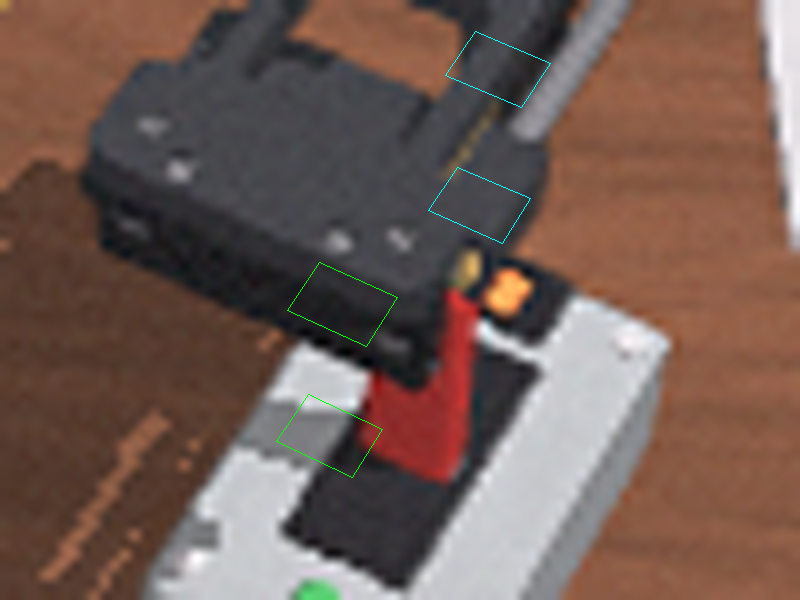

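View pics/t4.png

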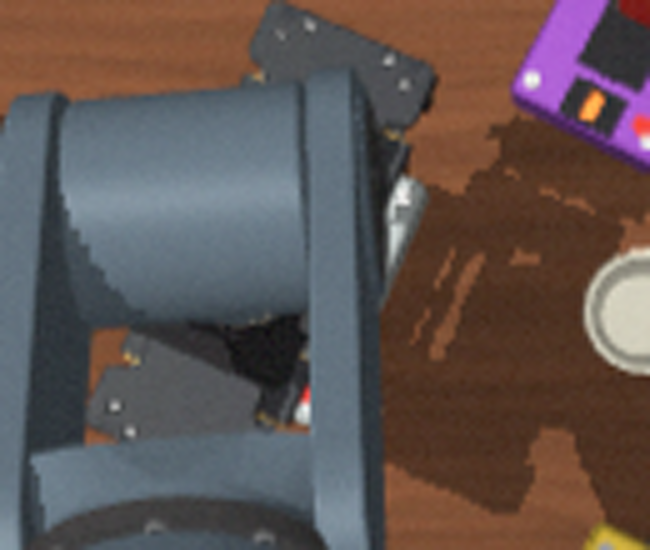

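```bash
python3 -c "
from h import *
R=np.array([[.3586,-.9335,0],[-.9335,-.3586,0],[-.002,0,-1]]);p=np.array([.224,-.5826,.1884])
n='scene';w=.0435
im=cv2.imread('pics/scene0.png')
o=np.array([30,0]);b=cv2.resize(im[0:80,30:130],None,fx=7,fy=7,interpolation=2).copy()
def q(v):return tuple(((proj(n,p+R@np.array(v))[0]-o+.5)*7).round().astype(int).tolist())
for sx,c in((1,(0,255,0)),(-1,(255,255,0))):
  for z in(0,-.05):
    cv2.polylines(b,[np.array([q((sx*w,-.0095,z)),q((sx*w,.0095,z)),q((sx*(w+.015),.0095,z)),q((sx*(w+.015),-.0095,z))])],True,c,1)
for X,Y in((.095,.0375),(.0375,.095)):
  cv2.polylines(b,[np.array([q((a*X,c*Y,-.07)) for a,c in((1,1),(1,-1),(-1,-1),(-1,1))])],True,(255,0,255) if X>Y else (0,0,255),1)
cv2.imwrite('pics/s5.png',b)
"
```

```text
(no output)
```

View pics/s5.png

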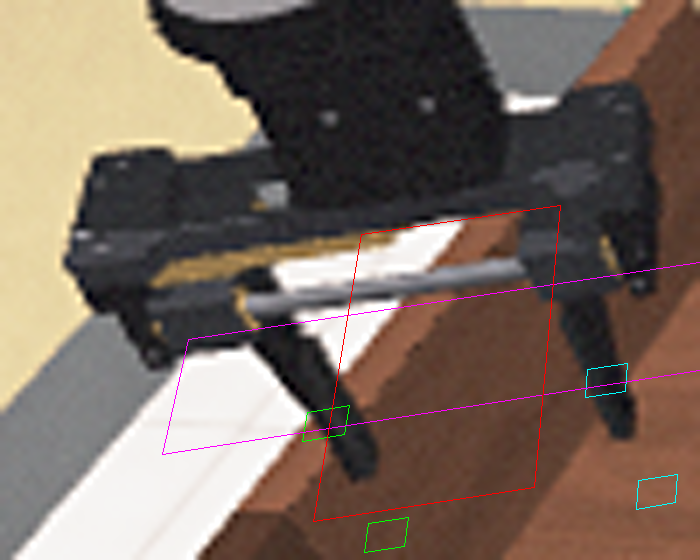

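Run:
```python
import cv2
a=cv2.imread("pics/top0.png");b=cv2.imread("pics/scene0.png")
cv2.imwrite("pics/d0.png",cv2.resize(a[95:215,260:460],None,fx=4,fy=4,interpolation=2))
cv2.imwrite("pics/d1.png",cv2.resize(b[170:320,180:380],None,fx=4,fy=4,interpolation=2))
```

```text
(no output)
```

View pics/d0.png

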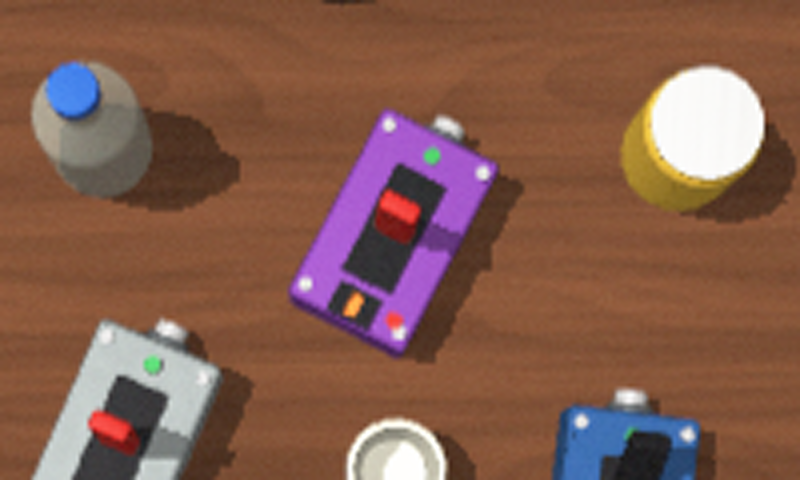

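View pics/d1.png

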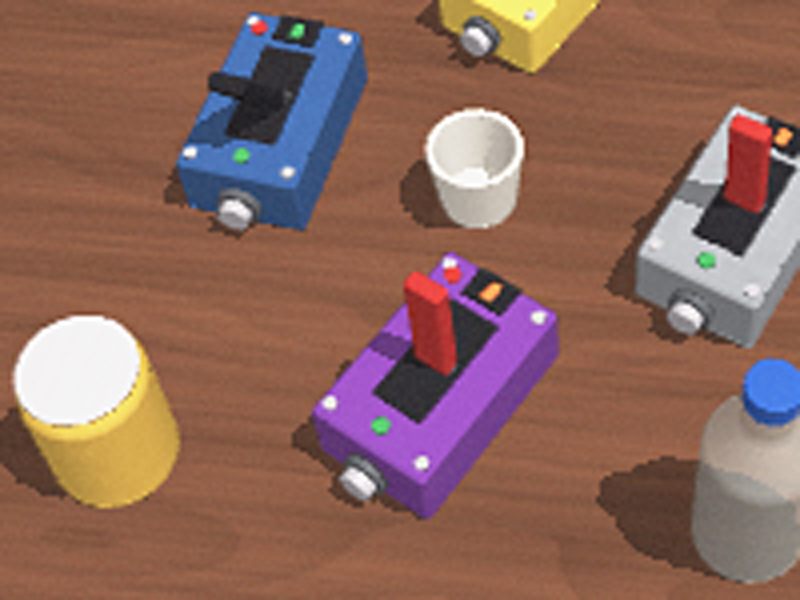

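```bash
cat >> h.py <<'E'
def PM(n):
    c=bot.calibration(n);R=cv2.Rodrigues(np.array(c["rvec"]))[0];return c["intrinsics"]@np.c_[R,np.array(c["tvec"])]
def tri(a,b):
    X=cv2.triangulatePoints(PM("top"),PM("scene"),np.array(a,float).reshape(2,1),np.array(b,float).reshape(2,1)).ravel();X=X[:3]/X[3]
    return X, np.r_[proj("top",X)[0]-a,proj("scene",X)[0]-b]
E
python3 - <<'E'
from h import *
g=lambda p,o:(np.array(p)+.5)/4-.5+np.array(o)
for n,a,b in(("pgreen",(432,156),(381,425)),("ggreen",(153,365),(706,260)),("tin.1",(707,123),(80,371)),("cup.055",(396,468),(475,148)),("cap.17",(74,90),(773,378)),("s1",(388,125),(421,462)),("s2",(484,173),(330,402)),("s3",(305,284),(538,317)),("s4",(397,335),(449,264))):
    X,e=tri(g(a,(260,95)),g(b,(180,170)));print(n,X.round(4),e.round(1))
E
```

```text
pgreen [ 0.7107 -0.0329  0.0485] [-0.7  0.1 -1.1 -0. ]
ggreen [0.5842 0.1376 0.0477] [-0.7  0.1 -1.1  0. ]
tin.1 [ 0.7198 -0.1904  0.0946] [-0.9  0.3 -1.5 -0. ]
cup.055 [ 0.5206 -0.0089  0.0517] [-0.7  0.1 -1.1  0. ]
cap.17 [0.7257 0.1718 0.1702] [-0.8  0.  -1.3  0. ]
s1 [ 0.7302 -0.0067  0.0486] [-0.5  0.1 -0.8  0. ]
s2 [ 0.7    -0.0641  0.0484] [-0.8  0.2 -1.3 -0. ]
s3 [0.633  0.0447 0.0476] [-0.6  0.1 -0.9  0. ]
s4 [ 0.6017 -0.0114  0.0457] [-0.4  0.1 -0.6  0. ]
```

Run:
```python
from h import *
R=np.array([[.915,-.403,-.004],[-.403,-.915,.002],[-.005,0,-1]]);p=np.array([.5392,.1575,.2182])
b=cv2.imread('pics/scene1.png');o=np.array([305,157]);w=.03045
def q(v):return tuple(((proj('scene',p+R@np.array(v))[0]-o+.5)*5).round().astype(int).tolist())
for sx,c in((1,(0,255,0)),(-1,(255,255,0))):
  for z in(0,-.027):
    cv2.polylines(b,[np.array([q((sx*w,-.0095,z)),q((sx*w,.0095,z)),q((sx*(w+.015),.0095,z)),q((sx*(w+.015),-.0095,z))])],True,c,1)
cv2.imwrite('pics/s6.png',b[:300])
```

```text
(no output)
```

View pics/s6.png

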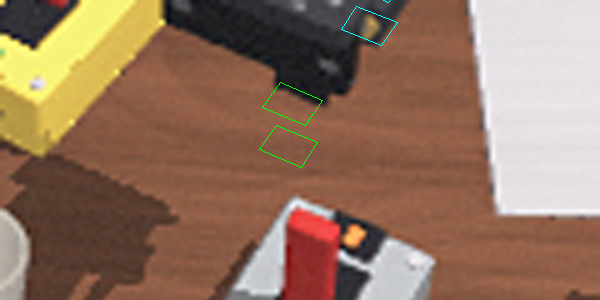

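Run:
```python
from h import *
for z in(.17,.2,.23): print(z,ray("top",(281.4,198.6),z).round(4), C0)
# z by plate screw stereo: c in top, and scene s4 (340,241)->? 
g=lambda p,o,k:(np.array(p)+.5)/k-.5+np.array(o)
for a in((388,60),(403,85),(282,33),(310,25)):
  for b in((338,241),(400,237),(152,125),(180,170)):
    X,e=tri(g(a,(230,150),5),g(b,(325,175),10)); print(a,b,X.round(4),e.round(1))
```

```text
0.17 [0.5458 0.1625 0.17  ] [0.54  0.157]
0.2 [0.5438 0.1592 0.2   ] [0.54  0.157]
0.23 [0.5419 0.1559 0.23  ] [0.54  0.157]
(388, 60) (338, 241) [0.6181 0.1167 0.2289] [ -6.7   0.2 -10.1  -0.2]
(388, 60) (400, 237) [0.6181 0.1216 0.2318] [ -9.2   0.  -13.8  -0.5]
(388, 60) (152, 125) [0.6145 0.1002 0.258 ] [ 0.4 -0.   0.6 -0. ]
(388, 60) (180, 170) [0.616  0.103  0.2462] [-0.6  0.1 -0.9  0. ]
(403, 85) (338, 241) [0.6092 0.1135 0.2173] [ -7.8   0.2 -11.6  -0.3]
(403, 85) (400, 237) [0.6093 0.1184 0.2206] [-10.3  -0.  -15.3  -0.7]
(403, 85) (152, 125) [0.6056 0.0968 0.2465] [-0.6  0.1 -0.9  0. ]
(403, 85) (180, 170) [0.607  0.0996 0.2344] [-1.6  0.2 -2.5  0. ]
(282, 33) (338, 241) [0.628  0.1414 0.245 ] [ 1.8 -0.2  2.7 -0.1]
(282, 33) (400, 237) [0.6275 0.1462 0.2457] [-0.6  0.  -0.9  0. ]
(282, 33) (152, 125) [0.6256 0.1245 0.2783] [ 8.7 -1.5 13.5 -1.2]
(282, 33) (180, 170) [0.6269 0.1275 0.2663] [ 7.7 -1.3 11.9 -1. ]
(310, 25) (338, 241) [0.6305 0.1346 0.2468] [-0.6  0.  -0.8  0. ]
(310, 25) (400, 237) [0.6301 0.1394 0.2481] [-2.9  0.2 -4.5  0.1]
(310, 25) (152, 125) [0.6277 0.118  0.2785] [ 6.4 -1.   9.9 -0.7]
(310, 25) (180, 170) [0.6291 0.1209 0.2668] [ 5.4 -0.8  8.3 -0.5]
```

Bench points triangulate to within 2–5 mm. The visible fingertips, though, end about 28 mm above the reported TCP, so I may only be level with the lever's top. I'll lower to z≈0.085, which is safe whichever is true, and nudge towards OFF while watching the force.

Call:
arm_command --plan '[{"dx":0,"dy":-0.2,"dz":0.6,"twist":0,"claw":0.7},{"dx":0,"dy":-0.2,"dz":1.2,"twist":0,"claw":0.7},{"dx":0,"dy":-0.2,"dz":1.8,"twist":0,"claw":0.7},{"dx":0,"dy":-0.2,"dz":1.8,"twist":0,"claw":0.7},{"dx":-0.5,"dy":-0.2,"dz":1.8,"twist":0,"claw":0.7},{"dx":-1,"dy":-0.2,"dz":1.8,"twist":0,"claw":0.7},{"dx":-1.5,"dy":-0.2,"dz":1.8,"twist":0,"claw":0.7},{"dx":-1.5,"dy":-0.2,"dz":1.8,"twist":0,"claw":0.7}]'

```text
time_s: 3.73
position: [0.5267, 0.1636, 0.087]
tcp_rot: [[0.914, -0.406, -0.003], [-0.406, -0.914, 0.002], [-0.004, -0.001, -1.0]]
force: [0.1, 0.0, 0.9]
opening: 0.701
```

```bash
cat >> h.py <<'E'
def snap(f,x=305,y=157,w=120,hh=100,k=5,n='scene'):
    im=bot.capture(n)[:,:,::-1];cv2.imwrite(f'pics/{f}.png',cv2.resize(im[y:y+hh,x:x+w],None,fx=k,fy=k,interpolation=2))
E
python3 -c "
from h import *
rep();snap('a1')"
```

```text
t 3.73 p [0.5267 0.1636 0.087 ] cut xy mm -14.8 0.6 yaw -23.9 F cut 0.05 0.05 0.87 op 0.7
```

View pics/a1.png

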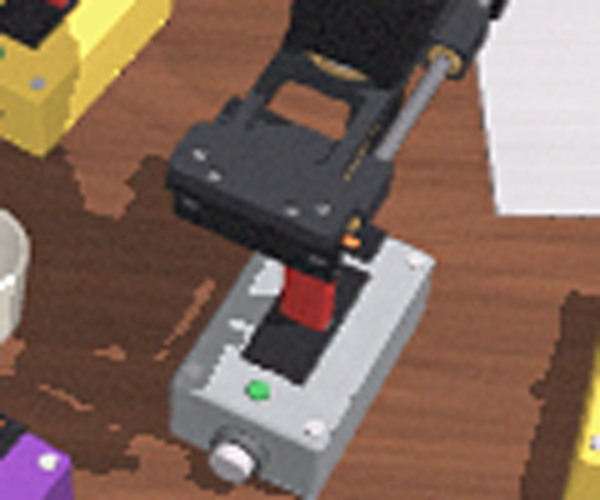

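Call:
arm_command --plan '[{"dx":-0.5,"dy":0,"dz":0,"twist":0,"claw":0.7},{"dx":-0.8,"dy":0,"dz":0,"twist":0,"claw":0.7},{"dx":-1.0,"dy":0,"dz":0,"twist":0,"claw":0.7},{"dx":-1.2,"dy":0,"dz":0,"twist":0,"claw":0.7},{"dx":-1.4,"dy":0,"dz":0,"twist":0,"claw":0.7},{"dx":-1.5,"dy":0,"dz":0,"twist":0,"claw":0.7},{"dx":-1.5,"dy":0,"dz":0,"twist":0,"claw":0.7}]'

```text
time_s: 4.37
position: [0.5137, 0.1697, 0.0871]
tcp_rot: [[0.914, -0.406, -0.002], [-0.406, -0.914, 0.002], [-0.003, -0.001, -1.0]]
force: [0.3, -0.3, -0.4]
opening: 0.701
```

```bash
python3 -c "
from h import *
rep();snap('a2')"
```

```text
t 4.37 p [0.5137 0.1697 0.0871] cut xy mm -29.2 0.9 yaw -23.9 F cut 0.43 -0.13 -0.38 op 0.7
```

View pics/a2.png

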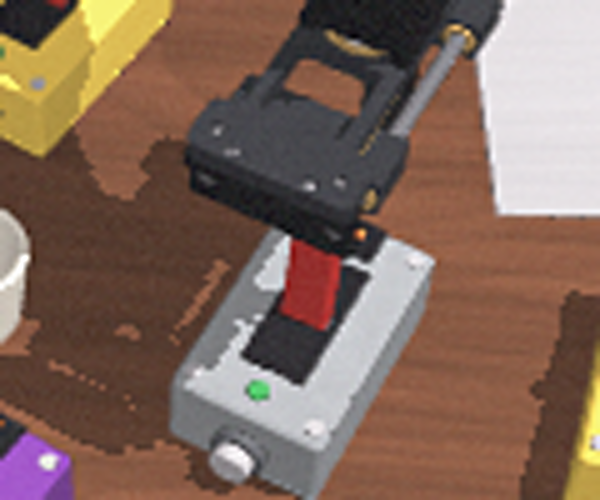

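Call:
arm_command --plan '[{"dx":-0.2,"dy":0,"dz":0,"twist":0,"claw":0.7},{"dx":-0.4,"dy":0,"dz":0,"twist":0,"claw":0.7},{"dx":-0.6,"dy":0,"dz":0,"twist":0,"claw":0.7},{"dx":-0.8,"dy":0,"dz":0,"twist":0,"claw":0.7},{"dx":-1.0,"dy":0,"dz":0,"twist":0,"claw":0.7},{"dx":-1.0,"dy":0,"dz":0,"twist":0,"claw":0.7}]'

```text
time_s: 4.92
position: [0.505, 0.1736, 0.0871]
tcp_rot: [[0.914, -0.405, -0.001], [-0.405, -0.914, 0.002], [-0.002, -0.001, -1.0]]
force: [3.1, -0.9, -1.8]
opening: 0.7
```

```bash
python3 -c "
from h import *
rep();snap('a3')"
```

```text
t 4.92 p [0.505  0.1736 0.0871] cut xy mm -38.7 0.9 yaw -23.9 F cut 3.2 0.41 -1.76 op 0.7
```

View pics/a3.png

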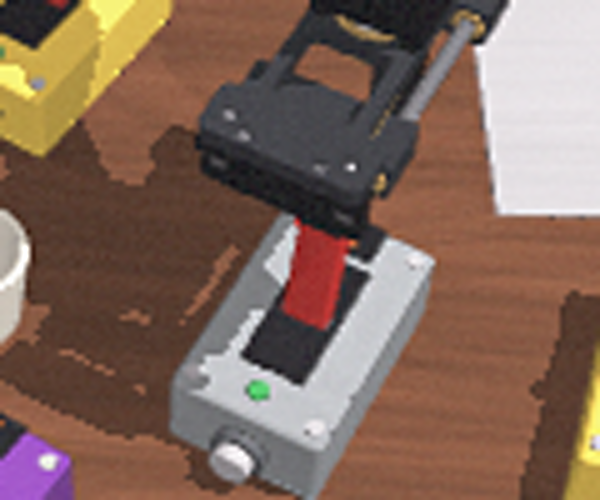

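```bash
cat >> h.py <<'E'
def lev(th,r,off=.006,y=-.012):  # point on +x face
    x=r*np.sin(th)+off*np.cos(th);z=.045+r*np.cos(th)-off*np.sin(th)
    q=C0+ex*x+ey*y;return [q[0],q[1],z]
E
python3 -c "
from h import *
for th in(0,-.1,-.2,-.3,-.4,-.5,-.6,-.7):
  print(th,[((proj('scene',lev(th,r,y=y))[0]-[305,157]+.5)*5).round().tolist() for r,y in((.01,-.012),(.05,-.012),(.085,-.012),(.01,.012),(.085,.012))])"
```

```text
0 [[272.0, 307.0], [277.0, 258.0], [282.0, 212.0], [317.0, 328.0], [330.0, 234.0]]
-0.1 [[273.0, 305.0], [282.0, 250.0], [291.0, 199.0], [318.0, 326.0], [339.0, 220.0]]
-0.2 [[274.0, 303.0], [287.0, 243.0], [299.0, 187.0], [319.0, 324.0], [347.0, 208.0]]
-0.3 [[275.0, 301.0], [292.0, 236.0], [307.0, 177.0], [320.0, 322.0], [355.0, 198.0]]
-0.4 [[277.0, 299.0], [297.0, 230.0], [315.0, 168.0], [321.0, 320.0], [362.0, 188.0]]
-0.5 [[278.0, 297.0], [301.0, 225.0], [322.0, 161.0], [323.0, 318.0], [369.0, 181.0]]
-0.6 [[279.0, 295.0], [305.0, 221.0], [329.0, 155.0], [324.0, 316.0], [375.0, 175.0]]
-0.7 [[280.0, 294.0], [309.0, 218.0], [335.0, 151.0], [325.0, 314.0], [381.0, 171.0]]
```

Call:
arm_command --plan '[{"dx":0.4,"dy":0,"dz":0,"twist":0,"claw":0.7},{"dx":0.6,"dy":0,"dz":0.4,"twist":0,"claw":0.7},{"dx":0.6,"dy":0,"dz":0.8,"twist":0,"claw":0.7},{"dx":0.6,"dy":0,"dz":0.8,"twist":0,"claw":0.7},{"dx":0.4,"dy":0,"dz":0.8,"twist":0,"claw":0.7},{"dx":0.2,"dy":0,"dz":0.8,"twist":0,"claw":0.7},{"dx":0,"dy":0,"dz":0.8,"twist":0,"claw":0.7},{"dx":0,"dy":0,"dz":0.8,"twist":0,"claw":0.7}]'

```text
time_s: 5.63
position: [0.5063, 0.1734, 0.0794]
tcp_rot: [[0.914, -0.405, 0.002], [-0.405, -0.914, 0.002], [0.001, -0.002, -1.0]]
force: [3.2, -1.8, -2.0]
opening: 0.701
```

Call:
arm_command --plan '[{"dx":-0.1,"dy":0,"dz":0,"twist":0,"claw":0.7},{"dx":-0.2,"dy":0,"dz":0,"twist":0,"claw":0.7},{"dx":-0.3,"dy":0,"dz":0,"twist":0,"claw":0.7},{"dx":-0.3,"dy":0,"dz":0,"twist":0,"claw":0.7}]'

```text
time_s: 5.97
position: [0.505, 0.1743, 0.0797]
tcp_rot: [[0.914, -0.405, 0.005], [-0.405, -0.914, 0.001], [0.004, -0.003, -1.0]]
force: [4.9, -2.6, -1.7]
opening: 0.699
```

```bash
python3 -c "
from h import *
rep()"
```

```text
t 5.97 p [0.505  0.1743 0.0797] cut xy mm -39.0 1.6 yaw -23.9 F cut 5.56 -0.42 -1.69 op 0.7
```

Call:
arm_command --plan '[{"dx":-0.15,"dy":0,"dz":0,"twist":0,"claw":0.7},{"dx":-0.3,"dy":0,"dz":0,"twist":0,"claw":0.7},{"dx":-0.3,"dy":0,"dz":0,"twist":0,"claw":0.7}]'

```text
time_s: 6.22
position: [0.5038, 0.1752, 0.0801]
tcp_rot: [[0.914, -0.405, 0.008], [-0.405, -0.914, 0.001], [0.007, -0.004, -1.0]]
force: [3.6, -2.3, -0.7]
opening: 0.695
```

Call:
arm_command --plan '[{"dx":-0.15,"dy":0,"dz":0,"twist":0,"claw":0.7},{"dx":-0.3,"dy":0,"dz":0,"twist":0,"claw":0.7},{"dx":-0.3,"dy":0,"dz":0,"twist":0,"claw":0.7}]'

```text
time_s: 6.47
position: [0.5025, 0.1762, 0.0805]
tcp_rot: [[0.914, -0.405, 0.011], [-0.405, -0.914, 0.001], [0.01, -0.005, -1.0]]
force: [3.9, -1.7, -1.3]
opening: 0.698
```

```bash
python3 -c "
from h import *
rep();snap('a4')"
```

```text
t 6.47 p [0.5025 0.1762 0.0805] cut xy mm -42.1 2.3 yaw -23.9 F cut 4.3 0.0 -1.25 op 0.7
```

View pics/a4.png

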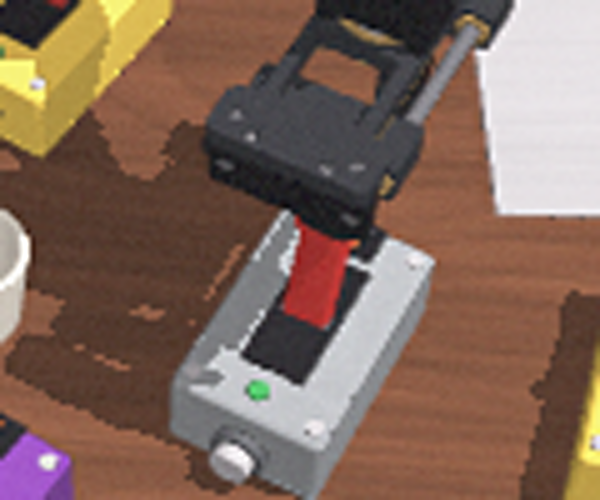

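Call:
arm_command --plan '[{"dx":-0.15,"dy":0.1,"dz":0.05,"twist":0,"claw":0.7},{"dx":-0.3,"dy":0.1,"dz":0.05,"twist":0,"claw":0.7},{"dx":-0.4,"dy":0.1,"dz":0.05,"twist":0,"claw":0.7},{"dx":-0.4,"dy":0.1,"dz":0.05,"twist":0,"claw":0.7}]'

```text
time_s: 6.85
position: [0.4998, 0.1773, 0.0803]
tcp_rot: [[0.914, -0.405, 0.014], [-0.405, -0.914, 0.001], [0.013, -0.007, -1.0]]
force: [4.4, -0.9, -1.8]
opening: 0.698
```

Call:
arm_command --plan '[{"dx":-0.15,"dy":0.1,"dz":0.05,"twist":0,"claw":0.7},{"dx":-0.3,"dy":0.1,"dz":0.05,"twist":0,"claw":0.7},{"dx":-0.4,"dy":0.1,"dz":0.05,"twist":0,"claw":0.7},{"dx":-0.4,"dy":0.1,"dz":0.05,"twist":0,"claw":0.7}]'

```text
time_s: 7.18
position: [0.4974, 0.1782, 0.0802]
tcp_rot: [[0.914, -0.405, 0.018], [-0.405, -0.914, 0.002], [0.016, -0.009, -1.0]]
force: [4.6, -1.6, -2.3]
opening: 0.698
```

```bash
python3 -c "
from h import *
rep()"
```

```text
t 7.18 p [0.4974 0.1782 0.0802] cut xy mm -47.5 2.1 yaw -23.9 F cut 4.8 0.43 -2.29 op 0.7
```

```bash
python3 -c "
from h import *
snap('a5',325,165,80,60,10)"
```

```text
(no output)
```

View pics/a5.png

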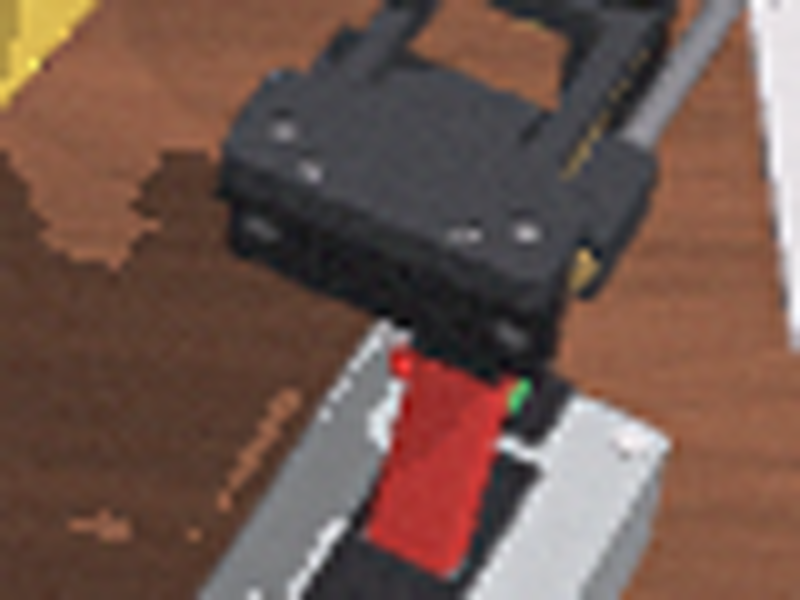

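The window now shows green, at (518,398) in this crop. I'll push a little more so the lever is firmly home and held there.

Call:
arm_command --plan '[{"dx":-0.1,"dy":0,"dz":0,"twist":0,"claw":0.7},{"dx":-0.2,"dy":0,"dz":0,"twist":0,"claw":0.7},{"dx":-0.25,"dy":0,"dz":0,"twist":0,"claw":0.7},{"dx":-0.25,"dy":0,"dz":0,"twist":0,"claw":0.7}]'

```text
time_s: 7.57
position: [0.4964, 0.1791, 0.0805]
tcp_rot: [[0.914, -0.405, 0.021], [-0.405, -0.914, 0.002], [0.018, -0.01, -1.0]]
force: [5.7, -2.7, -1.4]
opening: 0.702
```

```bash
python3 -c "
from h import *
rep();snap('a6',325,165,80,60,10)"
```

```text
t 7.57 p [0.4964 0.1791 0.0805] cut xy mm -48.9 2.5 yaw -23.9 F cut 6.3 -0.13 -1.43 op 0.7
```

View pics/a6.png

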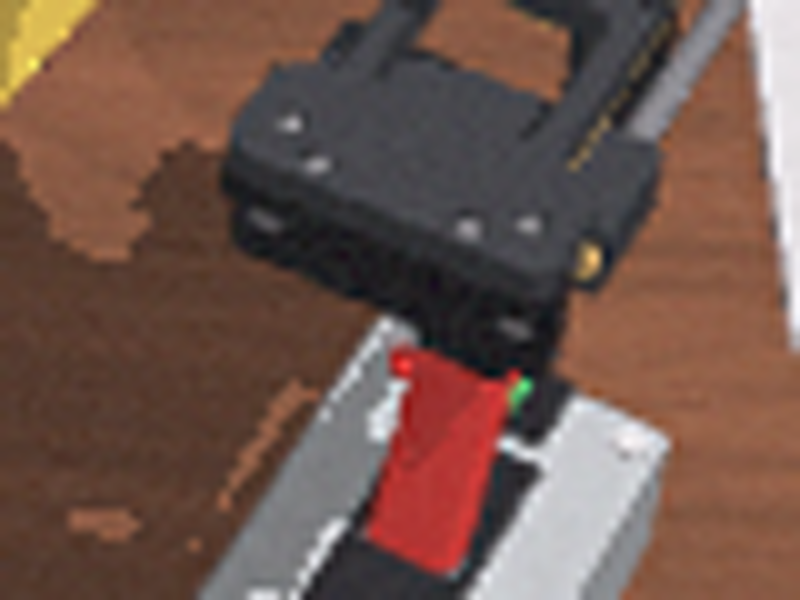

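Call:
arm_command --plan '[{"dx":-0.1,"dy":0.1,"dz":0,"twist":0,"claw":0.7},{"dx":-0.2,"dy":0.1,"dz":0,"twist":0,"claw":0.7},{"dx":-0.3,"dy":0.1,"dz":0,"twist":0,"claw":0.7},{"dx":-0.3,"dy":0.1,"dz":0,"twist":0,"claw":0.7}]'

```text
time_s: 7.95
position: [0.4956, 0.1793, 0.0811]
tcp_rot: [[0.914, -0.404, 0.026], [-0.404, -0.915, 0.002], [0.023, -0.012, -1.0]]
force: [5.8, -4.1, -1.8]
opening: 0.699
```

```bash
python3 -c "
from h import *
rep();snap('a7',325,165,80,60,10)"
```

```text
t 7.95 p [0.4956 0.1793 0.0811] cut xy mm -49.6 2.3 yaw -23.9 F cut 7.01 -1.42 -1.82 op 0.7
```

View pics/a7.png

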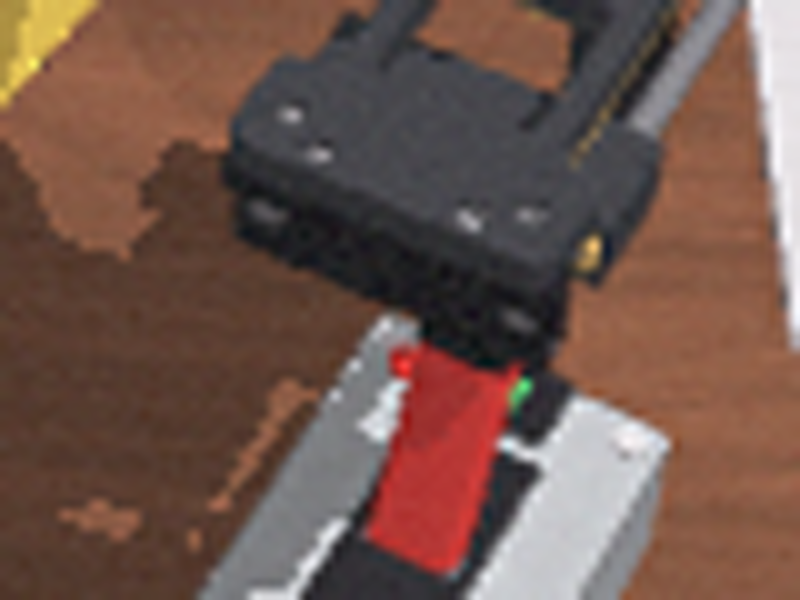

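The lever no longer moves, the force rises to 7 N and the flag stays green, so it is home at the OFF stop. Next I'll back off, lower slightly and bring the other finger up to the lever.

Call:
arm_command --plan '[{"dx":0.5,"dy":0.2,"dz":0,"twist":0,"claw":0.7},{"dx":1.0,"dy":0.2,"dz":0.5,"twist":0,"claw":0.7},{"dx":1.8,"dy":0.2,"dz":1,"twist":0,"claw":0.7},{"dx":2.6,"dy":0.2,"dz":1.1,"twist":0,"claw":0.7},{"dx":3.4,"dy":0.2,"dz":1.2,"twist":0,"claw":0.7},{"dx":4.2,"dy":0.2,"dz":1.2,"twist":0,"claw":0.7},{"dx":5.0,"dy":0.2,"dz":1.2,"twist":0,"claw":0.7},{"dx":5.0,"dy":0.2,"dz":1.2,"twist":0,"claw":0.7}]'

```text
time_s: 8.67
position: [0.5428, 0.1566, 0.0702]
tcp_rot: [[0.914, -0.405, 0.027], [-0.405, -0.914, 0.002], [0.024, -0.013, -1.0]]
force: [0.2, 0.5, -0.1]
opening: 0.698
```

```bash
python3 -c "
from h import *
rep();snap('b1')"
```

```text
t 8.67 p [0.5428 0.1566 0.0702] cut xy mm 2.7 0.8 yaw -23.9 F cut -0.02 0.58 -0.11 op 0.7
```

View pics/b1.png

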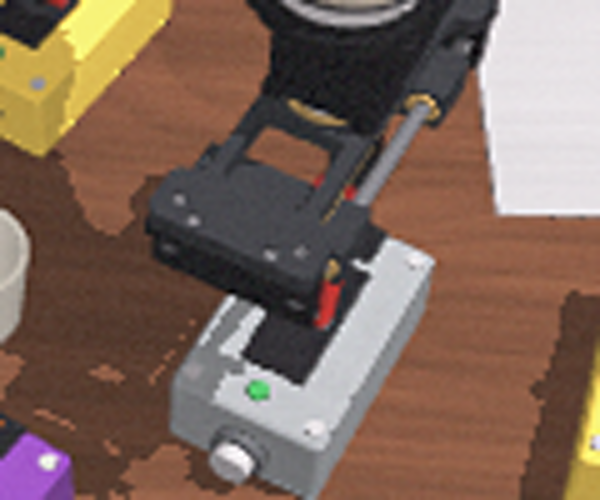

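Call:
arm_command --plan '[{"dx":0.5,"dy":0,"dz":0,"twist":0,"claw":0.7},{"dx":0.9,"dy":0,"dz":0,"twist":0,"claw":0.7},{"dx":1.3,"dy":0,"dz":0,"twist":0,"claw":0.7},{"dx":1.7,"dy":0,"dz":0,"twist":0,"claw":0.7},{"dx":2.1,"dy":0,"dz":0,"twist":0,"claw":0.7},{"dx":2.5,"dy":0,"dz":0,"twist":0,"claw":0.7},{"dx":2.5,"dy":0,"dz":0,"twist":0,"claw":0.7}]'

```text
time_s: 9.3
position: [0.5665, 0.1463, 0.071]
tcp_rot: [[0.914, -0.405, 0.029], [-0.405, -0.914, 0.002], [0.026, -0.013, -1.0]]
force: [0.1, -0.7, 0.1]
opening: 0.699
```

```bash
python3 -c "
from h import *
rep();snap('b2')"
```

```text
t 9.3 p [0.5665 0.1463 0.071 ] cut xy mm 28.5 1.0 yaw -23.9 F cut 0.35 -0.63 0.14 op 0.7
```

View pics/b2.png

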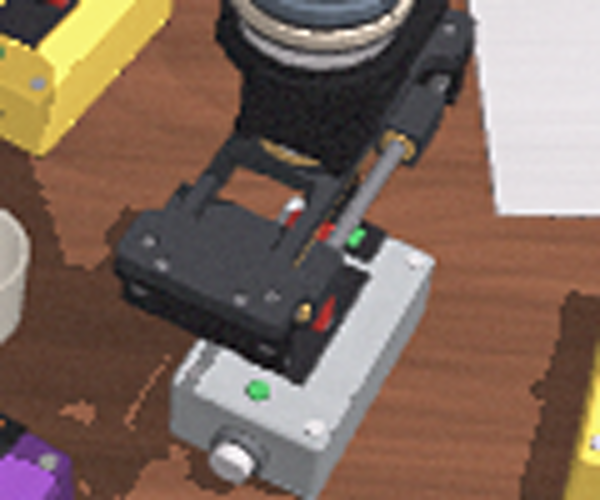

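Call:
arm_command --plan '[{"dx":0.3,"dy":0,"dz":0,"twist":0,"claw":0.7},{"dx":0.6,"dy":0,"dz":0,"twist":0,"claw":0.7},{"dx":0.9,"dy":0,"dz":0,"twist":0,"claw":0.7},{"dx":1.2,"dy":0,"dz":0,"twist":0,"claw":0.7},{"dx":1.5,"dy":0,"dz":0,"twist":0,"claw":0.7},{"dx":1.5,"dy":0,"dz":0,"twist":0,"claw":0.7}]'

```text
time_s: 9.85
position: [0.5813, 0.1398, 0.0715]
tcp_rot: [[0.914, -0.405, 0.031], [-0.405, -0.914, 0.001], [0.028, -0.014, -1.0]]
force: [-0.7, 0.2, 0.2]
opening: 0.7
```

```bash
python3 -c "
from h import *
rep();snap('b3')"
```

```text
t 9.85 p [0.5813 0.1398 0.0715] cut xy mm 44.7 1.1 yaw -23.9 F cut -0.76 -0.1 0.19 op 0.7
```

View pics/b3.png

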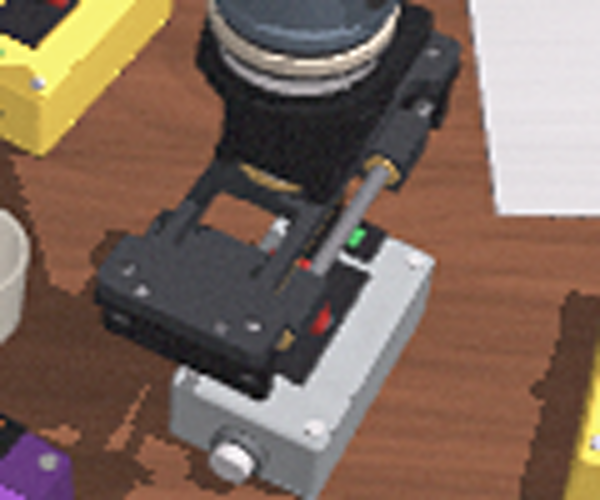

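Call:
arm_command --plan '[{"dx":0.3,"dy":0,"dz":0.1,"twist":0,"claw":0.7},{"dx":0.6,"dy":0,"dz":0.1,"twist":0,"claw":0.7},{"dx":0.9,"dy":0,"dz":0.1,"twist":0,"claw":0.7},{"dx":1.0,"dy":0,"dz":0.1,"twist":0,"claw":0.7},{"dx":1.0,"dy":0,"dz":0.1,"twist":0,"claw":0.7}]'

```text
time_s: 10.32
position: [0.5897, 0.136, 0.0705]
tcp_rot: [[0.914, -0.406, 0.03], [-0.406, -0.914, 0.002], [0.026, -0.014, -1.0]]
force: [-2.6, 2.2, -0.1]
opening: 0.7
```

```bash
python3 -c "
from h import *
rep();snap('b4',325,185,80,60,10)"
```

```text
t 10.32 p [0.5897 0.136  0.0705] cut xy mm 53.9 1.0 yaw -23.9 F cut -3.27 0.99 -0.13 op 0.7
```

View pics/b4.png

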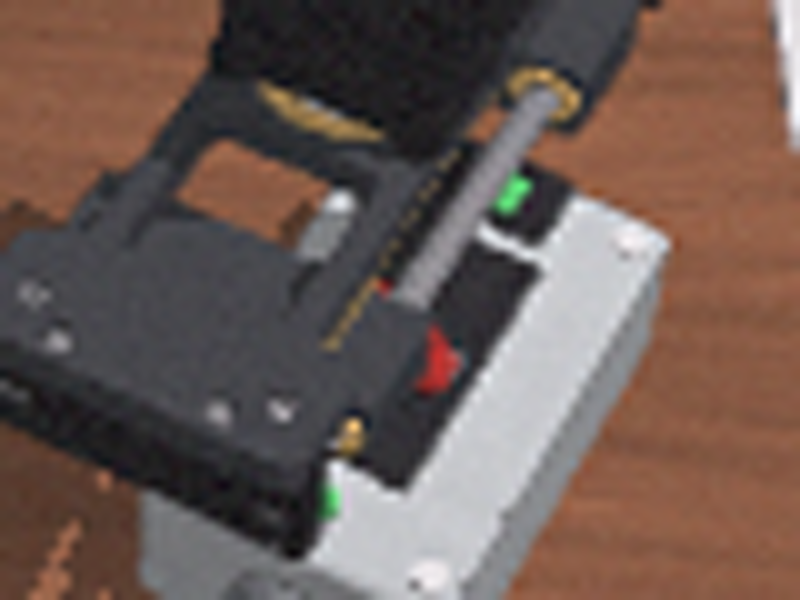

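Call:
arm_command --plan '[{"dx":0.15,"dy":0,"dz":0,"twist":0,"claw":0.7},{"dx":0.3,"dy":0,"dz":0,"twist":0,"claw":0.7},{"dx":0.35,"dy":0,"dz":0,"twist":0,"claw":0.7},{"dx":0.35,"dy":0,"dz":0,"twist":0,"claw":0.7}]'

```text
time_s: 10.7
position: [0.592, 0.1347, 0.0703]
tcp_rot: [[0.914, -0.405, 0.028], [-0.405, -0.914, 0.002], [0.025, -0.013, -1.0]]
force: [-3.5, 1.2, -0.1]
opening: 0.701
```

Call:
arm_command --plan '[{"dx":0.15,"dy":0,"dz":0,"twist":0,"claw":0.7},{"dx":0.3,"dy":0,"dz":0,"twist":0,"claw":0.7},{"dx":0.35,"dy":0,"dz":0,"twist":0,"claw":0.7},{"dx":0.35,"dy":0,"dz":0,"twist":0,"claw":0.7}]'

```text
time_s: 11.03
position: [0.5949, 0.1333, 0.0703]
tcp_rot: [[0.914, -0.405, 0.027], [-0.405, -0.914, 0.002], [0.024, -0.012, -1.0]]
force: [-3.9, 1.0, -0.7]
opening: 0.701
```

```bash
python3 -c "
from h import *
rep()"
```

```text
t 11.03 p [0.5949 0.1333 0.0703] cut xy mm 59.8 0.7 yaw -23.9 F cut -3.99 -0.65 -0.72 op 0.7
```

Call:
arm_command --plan '[{"dx":0.15,"dy":0,"dz":0,"twist":0,"claw":0.7},{"dx":0.3,"dy":0,"dz":0,"twist":0,"claw":0.7},{"dx":0.35,"dy":0,"dz":0,"twist":0,"claw":0.7},{"dx":0.35,"dy":0,"dz":0,"twist":0,"claw":0.7}]'

```text
time_s: 11.37
position: [0.5973, 0.132, 0.0702]
tcp_rot: [[0.914, -0.405, 0.025], [-0.405, -0.914, 0.002], [0.022, -0.012, -1.0]]
force: [-5.4, 1.5, -0.1]
opening: 0.699
```

Call:
arm_command --plan '[{"dx":0.15,"dy":0,"dz":0,"twist":0,"claw":0.7},{"dx":0.3,"dy":0,"dz":0,"twist":0,"claw":0.7},{"dx":0.3,"dy":0,"dz":0,"twist":0,"claw":0.7},{"dx":0.3,"dy":0,"dz":0,"twist":0,"claw":0.7}]'

```text
time_s: 11.7
position: [0.5978, 0.1316, 0.0697]
tcp_rot: [[0.914, -0.406, 0.021], [-0.406, -0.914, 0.003], [0.018, -0.011, -1.0]]
force: [-5.6, 4.5, 0.1]
opening: 0.701
```

```bash
python3 -c "
from h import *
rep();snap('b5',325,185,80,60,10)"
```

```text
t 11.7 p [0.5978 0.1316 0.0697] cut xy mm 63.1 0.3 yaw -23.9 F cut -6.9 1.8 0.15 op 0.7
```

View pics/b5.png

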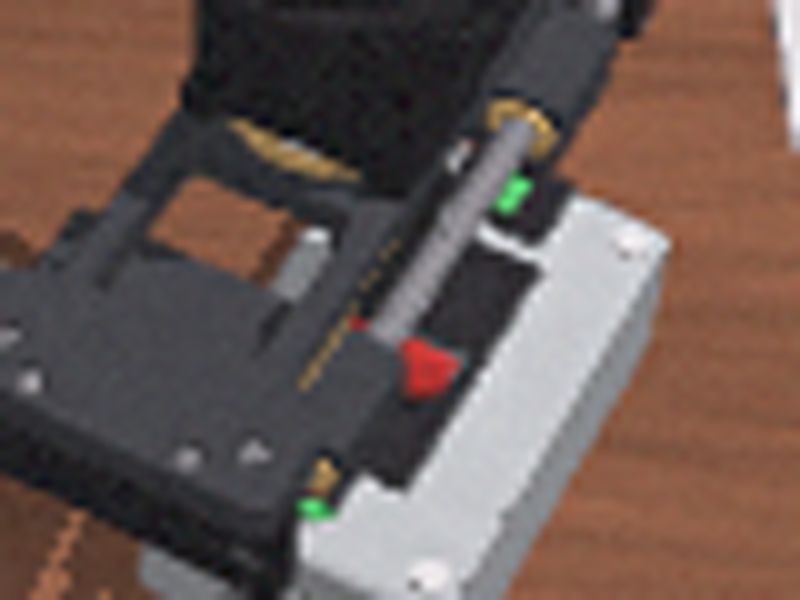

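The lever has hit the ON stop: it moved under 1 mm on the last push and the force rose to 7 N. I'll back off and rise.

Call:
arm_command --plan '[{"dx":-0.4,"dy":0,"dz":0,"twist":0,"claw":0.7},{"dx":-0.8,"dy":0,"dz":0,"twist":0,"claw":0.7},{"dx":-0.8,"dy":0,"dz":-1,"twist":0,"claw":0.7},{"dx":-0.8,"dy":0,"dz":-3,"twist":0,"claw":0.7},{"dx":-0.8,"dy":0,"dz":-6,"twist":0,"claw":0.7},{"dx":-0.8,"dy":0,"dz":-9,"twist":0,"claw":0.7},{"dx":-0.8,"dy":0,"dz":-12,"twist":0,"claw":0.7},{"dx":-0.8,"dy":0,"dz":-15,"twist":0,"claw":0.7}]'

```text
time_s: 12.42
position: [0.589, 0.1338, 0.2226]
tcp_rot: [[0.914, -0.406, 0.026], [-0.406, -0.914, 0.002], [0.023, -0.012, -1.0]]
force: [-0.1, -0.2, 0.3]
opening: 0.698
```

Call:
arm_command --plan '[{"dx":-4,"dy":0,"dz":-2,"twist":0,"claw":0.7},{"dx":-8,"dy":0,"dz":-2,"twist":0,"claw":0.7},{"dx":-10,"dy":0,"dz":-2,"twist":0,"claw":0.7},{"dx":-10,"dy":0,"dz":-2,"twist":0,"claw":0.7},{"dx":-10,"dy":0,"dz":-2,"twist":0,"claw":0.7},{"dx":-10,"dy":0,"dz":-2,"twist":0,"claw":0.7}]'

```text
time_s: 12.92
position: [0.4993, 0.174, 0.2417]
tcp_rot: [[0.913, -0.406, 0.03], [-0.406, -0.914, 0.002], [0.027, -0.014, -1.0]]
force: [-0.2, 0.6, 0.1]
opening: 0.698
```

```bash
python3 -c "
from h import *
rep();snap('e1',180,130,260,200,3);snap('e2',325,185,80,60,10)"
```

```text
t 12.92 p [0.4993 0.174  0.2417] cut xy mm -44.1 -1.0 yaw -24.0 F cut -0.45 0.48 0.11 op 0.7
```

View pics/e1.png

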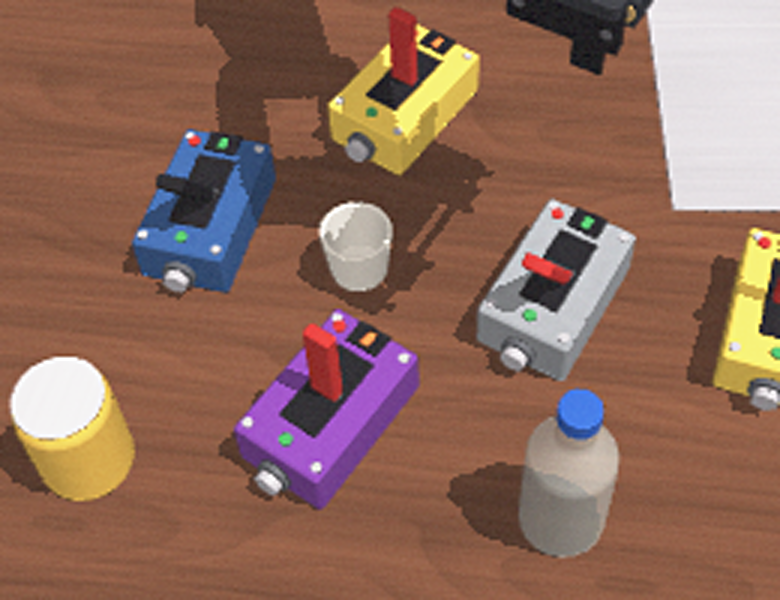

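View pics/e2.png

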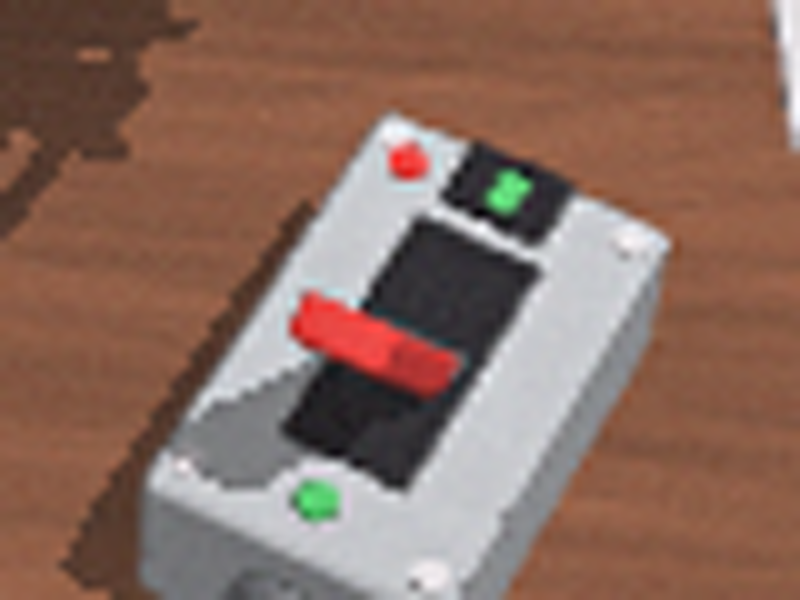

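```bash
python3 -c "
from h import *
import h
h.C0=np.array([.5421,.1603])
p=lambda P:((proj('scene',P)[0]-[325,185]+.5)*10).round().tolist()
print('green dot chk, pivot',p([*h.C0,.05]))
for th in(.4,.46,.51,.58):
  print(th,'tip',[p(h.lev(th,.085,o,y)) for o in(.006,-.006) for y in(-.012,.012)])
snap('e3',240,150,100,110,6,'top')"
```

```text
green dot chk, pivot [412.0, 357.0]
0.4 tip [[309.0, 279.0], [405.0, 323.0], [333.0, 232.0], [429.0, 276.0]]
0.46 tip [[299.0, 299.0], [395.0, 344.0], [323.0, 251.0], [419.0, 295.0]]
0.51 tip [[291.0, 317.0], [387.0, 361.0], [314.0, 268.0], [411.0, 312.0]]
0.58 tip [[280.0, 341.0], [376.0, 386.0], [302.0, 292.0], [399.0, 337.0]]
```

View pics/e3.png

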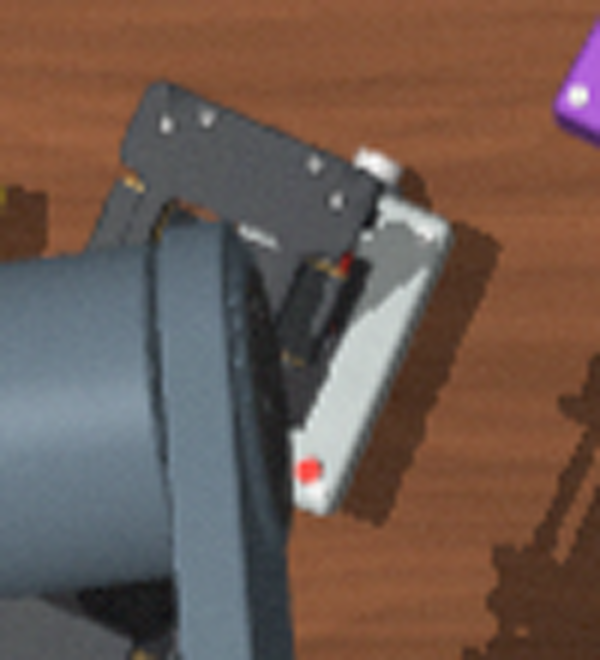

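The end face of the red lever, with corners at about (312,292), (292,335), (385,378) and (408,340), matches the projection for +0.57 to +0.58 rad rather than +0.51. The flag is green, the blue unit's black lever is still on, and the cup, bottle and tin look in place. The gripper is clear, so I'm handing in.

Run:
```python
from h import *
g=lambda a:cv2.resize(a[130:330,180:440],None,fx=3,fy=3,interpolation=2)
d=cv2.absdiff(cv2.imread('pics/e1.png'),g(cv2.imread('pics/scene0.png'))).max(2)
for n,(x0,y0,x1,y1) in dict(tin=(5,350,140,505),cup=(315,200,395,260),bottle=(515,385,625,560),blacklever=(150,170,225,210)).items(): print(n,(d[y0:y1,x0:x1]>60).mean().round(3))
print(bot.hand_in())
```

```text
tin 0.0
cup 0.169
bottle 0.0
blacklever 0.0
the job is handed in; nothing more can be done
None
```

The grey cutout is reset, switched on and released, and I handed the job in at about 13 s of the 72 s. Handing in gives no verdict.

**What I did:** I pushed the red lever to its off stop, where it stopped moving and the flag turned green. I then pushed it to the on stop, backed off and raised the arm clear. The highest force read after each push was about 7 N, against the 15 N limit; I did not record the peaks within a push.

**Last checks:**
- **Red lever:** its end face in the picture matches about +0.57 rad (it must be above +0.51), and the flag is green.
- **Neighbour, tin and bottle:** a before/after image comparison showed no change to the black lever, the tin or the bottle.
- **Contact:** force on the tool was about zero with the gripper raised clear.

**What disagreed:**
- **Fingertips:** they appeared about 28 mm higher than the reported tool position, so I worked lower than first planned.
- **Cameras:** the two views placed the cutout about 5 mm apart, though the calibration is said to be good to 2 mm.
- **Cup:** about 17% of its pixels changed. It looks like the arm's shadow on a cup that hasn't moved, and nothing came near it, but I did not measure its position again.

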